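Snap the cap onto the hing pot in the masala dabba

ROBOT

A 6-joint arm with a two-finger parallel gripper is mounted at the origin on the work surface. World frame = base frame: x ahead of the robot, y to its left, z up, the work surface at z = 0. Lengths are in m, angles in degrees, forces in N, time in s.
With the tool pointing down it reaches from about 0.25 to 0.725 m from the base axis. Payload 9.7 kg.
Tool frame: the origin (TCP) lies midway between the tips of the shut fingers; the grasp point (between the pads) lies 19 mm behind it; z points along the fingers, y is the line along which they close (so a half turn about z gives the same grasp; the last joint's range is limited). The gripper opens to 85 mm and grips with 20 to 120 N. Pads are 22 mm wide; open, the fingers measure 114 mm over their backs; the gripper's body (76 mm by 85 mm) begins 54 mm behind the grasp point. The pads swing forward as they close: fully open they stand 13 mm farther back than shut.
Start: joints at [76.776, 4.979, 10.078, 95.1, 0, 90], TCP at [0.126, 0.535, 0.231] pointing down, gripper open.
Joint ranges: [-179.16, 179.16], [-48.56, 103.87], [-65.8, 70.77], [-126.05, 130.52], [-82.76, 87.17], [-180, 180]. Speed limits (degrees/s): [127.2, 127.2, 147.25, 180, 180, 180].

INTERFACE

Orientations are given as [roll, pitch, yaw] about the fixed x, y, z axes, in that order (R = Rz(yaw) Ry(pitch) Rx(roll)).
In Python, from workcell import bot gives the robot as it stands.
- The arm moves only by the shell command python3 -m crank 'ROWS' [FORCE]. ROWS is JSON, a list of rows, each an object with "gripper": the finger opening in mm, from 0 to 85.4; "travel": the shift along the tool's x, y, z in mm, a list of three; "twist": the turn, a rotation vector about the tool's x, y, z in rad, a list of three. In form: [{"gripper": gripper, "travel": [tx, ty, tz], "twist": [rx, ry, rz]}, ...]. A call has 1 to 12 rows; each row shifts and turns the commanded pose from where the row before left it, along the tool's axes as they then stand; what a row does not reach is not made up. A row lasts 1/8 s, in which the tool goes at most 62.5 mm and 10.7 degrees, less where a joint would pass 70% of its speed; a pose out of reach is approached as far as the arm can. A call is refused whole if a number of a shift passes 62.5 or a number of a turn 0.188, either way. A call with a gripper value outside its range is refused whole. The fingers move at their own pace and stop on an object; FORCE is the grip in N (left out, the last holds). Time passes only in rows, so rows that do not move let the fingers close. It gives the time, the measured TCP pose, the force, the opening and the grip force at its end, in the units of the state.
- bot.get_obs(): the state, without advancing time (a new reading comes with each control period).
- bot.camera(name): name is "scene" or "top"; returns the picture (400x640x3 uint8, red, green, blue); there is no depth.
- bot.calibration(name): a dict with "vfov" (degrees; the focal length in pixels is half the picture's height over the tangent of half this angle, whatever the lens; pixels are square), "cx", "cy" (the principal point, pixels), "k1" (the pictures are not rectified: a ray, as slopes to the right and down, at radius r is drawn at 1 + k1 r^2 times it, then the intrinsics apply), "camera_from_world" (4x4, takes a point from world to camera coordinates). Camera axes: x right, y down, z forward; pixel columns grow to the right and rows downward; lengths in m; the calibration is good to about 2 mm. A picture is of the moment at which its call begins. calibration takes no time and is no camera call.
- bot.job_done(): hands the job in; it is judged then, once.
The state is a dict: "time": time; "q": joint angles; "qd": joint speeds; "joint_efforts": joint torques, N m; "ee_pos": TCP position; "tcp_rot": TCP orientation; "wrist_force": force on the tool from outside, world axes, zero at the start; "torque": the same for the moment, N m; "opening": finger opening in m; "grasp_force": force on a finger pad.
Only numpy, scipy, OpenCV 4.12 (cv2) and the standard library are available. Lean on these libraries where they do the work, as an engineer would, in place of code of your own. Each camera call takes 0.05 s, during which the arm holds its last target. There are 200 camera calls.

TASK

Raise the stiff lid of the masala dabba to about 70 degrees from shut, short of upright and clear of the jars behind, and let go of it so that it stands there by itself. Then take the small cap from the saucer, set it on the neck of the hing pot inside the dabba and press it straight down until it clicks fully home, and keep pressing: finish while still holding a firm downward push on the seated cap. Leave the stacked jars and the bell cup where they stand.

Things in the scene. Friction and masses are not known exactly. Their poses are not given: they have to be found in the camera images.
- dabba: Round steel spice box (masala dabba), 208 mm across, wall 52 mm high, fixed. Origin at the centre of its underside, z up, -x towards its front (knob side), +x to its hinge, y along the hinge. In it stand round steel katoris, 58 mm across, rims 38 mm above the marble: one central, five in a ring 64 mm from the centre; the hing pot has one of the three ring places on the knob side.
- lid (a joint): Angle of the dabba's round hinged lid (214 mm across, steel rim with a clear middle, 0.2 to 0.32 kg): 0 shut, grows as the knob side rises about the hinge axis (70 degrees = 1.22), stop at 1.9. The hinge is stiff: the lid stays at any angle where it is left. About 3 to 5 N at the knob moves it.
- lid_knob (a point): Centre of the 24 mm steel ball knob on the lid's front edge; shut, it lies 28 mm above the lid's flat top, on a 9 mm stem, 201 mm in front of the hinge axis and 50 mm above it. It goes round with the lid.
- lid_hinge (a point): Middle of the lid's hinge axis, at the back of the dabba, 111 mm from its centre and 52 mm above the marble; the axis runs along the dabba's y.
- pot: White plastic hing (asafoetida) pot, wedged in the dabba so that it does not move: body 52 mm across, flat shoulder 42 mm above its underside, and in the middle of that an upright neck 19 mm tall. Origin at the centre of its underside, 2 mm above the marble, z up. The cap goes over the neck, open side down; home, its rim lies on the shoulder, 42 mm above this origin.
- pot_neck (a point): Centre of the neck's top, 61 mm above the pot's underside. The neck is 20 mm thick, 14 mm at its tapered top, with a springy interrupted snap bead 26 mm across, 12 mm below this point. The cap first rests on the bead, rim 9 mm above home; a downward push of about 7 to 14 N takes it over, the resistance falls away in the last 5 mm and it stops hard on the shoulder.
- cap: Round grey plastic snap cap, 34 mm across, 24 mm high, 12 to 21 g, closed on top, with a 23 mm round opening below. It lies open side down, loose on the saucer. Origin at the centre of its lower rim, z up towards its closed top.
- saucer: White melamine saucer, 140 mm across, rim 18 mm high, loose on the marble; carries the cap near its middle. Origin at the centre of its underside; the floor on which the cap lies is 5 mm up.
- bell_cup: Bystander: small brass-coloured flared cup, 68 mm across the rim, 66 mm high, loose. Origin at the centre of its underside.
- jar_low: Bystander: glass jar with yellow screw lid, 80 mm across, 110 mm high, standing close behind the dabba. Origin at the centre of its underside.
- jar_high: Bystander: an equal jar stacked on the first. Origin at the centre of its underside.

How it is judged:
By the outcome, as a careful person would: the job done as asked, in the order asked, and still so for the second after the job is handed in, while the arm keeps its last pose, push and grip.
It also fails if it takes over 69 s, if anything falls off the work surface, if the arm or the gripper's body presses on something with over 40 N, if the wrist force passes 120 N, or if a joint passes its speed limit or range.

## Working session

There is one attempt and no reset: what is moved stays moved. The work goes in short steps, Python scripts to look and compute and a shell command to move; the robot and the scene stay as the last step left them, time stands still between calls to the robot, and variables do not carry over. Pictures are saved under pics/ and viewed, at most 10 in all, crops included, and the job is handed in when it is done.

```bash
mkdir -p pics; ls
python3 - <<'E'
from workcell import bot
import cv2
print(bot.get_obs())
for n in("scene","top"):
    c=bot.calibration(n);print(c)
    cv2.imwrite(f"pics/{n}0.png",bot.camera(n)[:,:,::-1])
E
```

```text
pics
{'time': 0.0, 'q': array([ 7.67773206e+01,  5.00954163e+00,  1.00331623e+01,  9.51006345e+01,
       -4.67015664e-04,  9.00007208e+01]), 'qd': array([-0.0781309 ,  0.06836888,  0.09424906,  0.02585021,  0.0048102 ,
        0.06849906]), 'joint_efforts': array([ 1.54923328e-03, -5.20388210e+01,  4.64804363e+01,  1.62695500e-02,
        7.99039231e-05, -1.63815832e-05]), 'ee_pos': array([0.12575063, 0.53517742, 0.23058647]), 'tcp_rot': array([-1.79922986e+02,  4.67984125e-04,  1.66776600e+02]), 'wrist_force': array([ 1.24088295, -0.19038858, -0.8539876 ]), 'torque': array([-0.02037886, -0.00105363, -0.00837671]), 'grasp_force': 0.0, 'opening': 0.08530565554395036}
{'vfov': 48.78664953416447, 'cx': 324.2303499232299, 'cy': 201.04857955327083, 'k1': 0.03186835096028004, 'camera_from_world': array([[ 7.92485098e-01,  6.09890988e-01, -5.92675782e-04,
        -4.89670762e-01],
       [ 3.47065825e-01, -4.51771865e-01, -8.21856128e-01,
        -1.38830191e-01],
       [-5.01510401e-01,  6.51103037e-01, -5.69694790e-01,
         1.27732741e+00],
       [ 0.00000000e+00,  0.00000000e+00,  0.00000000e+00,
         1.00000000e+00]])}
{'vfov': 50.64348590345847, 'cx': 329.68755570939607, 'cy': 197.80949483558086, 'k1': -0.0931764678859221, 'camera_from_world': array([[-0.00688992, -0.99996794,  0.00407969,  0.00167686],
       [-0.99865053,  0.00667072, -0.05150365,  0.63586471],
       [ 0.05147479, -0.00442904, -0.99866447,  1.2186702 ],
       [ 0.        ,  0.        ,  0.        ,  1.        ]])}
```

View pics/scene0.png

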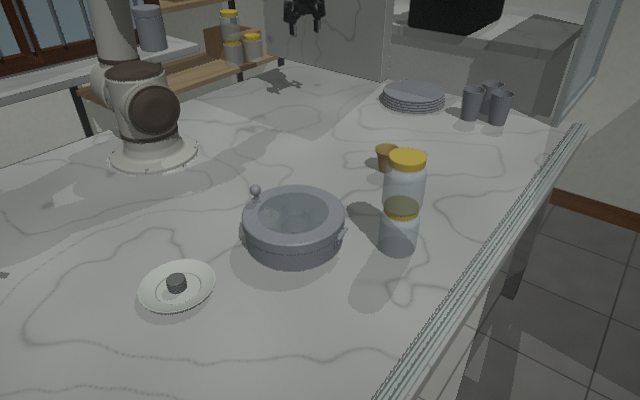

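View pics/top0.png

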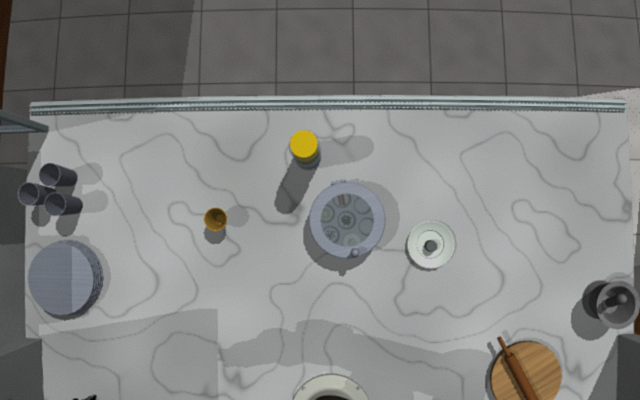

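The scene view shows the dabba at (295,228), its knob at (255,190), the cap at (176,283) on the saucer, and the jars at (400,205). In the top view the dabba is at (347,219), the knob at (354,254), the cap at (431,246), the jars at (304,148) and the cup at (215,219). Next I'll zoom in on both.

```bash
cat > h.py <<'E'
import numpy as np, cv2
from workcell import bot
def proj(n,P):
    c=bot.calibration(n);M=c["camera_from_world"];p=np.atleast_2d(P)@M[:3,:3].T+M[:3,3]
    s=p[:,:2]/p[:,2:];r2=(s**2).sum(1,keepdims=True);f=200/np.tan(np.radians(c["vfov"]/2))
    return s*(1+c["k1"]*r2)*f+[c["cx"],c["cy"]]
def ray(n,uv):
    c=bot.calibration(n);M=c["camera_from_world"];f=200/np.tan(np.radians(c["vfov"]/2))
    d=(np.array(uv,float)-[c["cx"],c["cy"]])/f;s=d.copy()
    for _ in range(20): s=d/(1+c["k1"]*(s@s))
    R=M[:3,:3];return -R.T@M[:3,3],R.T@np.append(s,1)
def onz(n,uv,z):
    o,d=ray(n,uv);return o+d*(z-o[2])/d[2]
def tri(a,b):
    A=[];y=[]
    for n,uv in(("scene",a),("top",b)):
        o,d=ray(n,uv);d=d/np.linalg.norm(d);Q=np.eye(3)-np.outer(d,d);A.append(Q);y.append(Q@o)
    return np.linalg.lstsq(np.vstack(A),np.hstack(y),rcond=None)[0]
E
python3 - <<'E'
import cv2,numpy as np
t=cv2.imread("pics/top0.png");s=cv2.imread("pics/scene0.png")
z=lambda im,x,y,w,h,k:cv2.resize(im[y:y+h,x:x+w],None,fx=k,fy=k,interpolation=cv2.INTER_CUBIC)
a=z(t,295,170,170,110,4.7);b=z(s,130,170,230,150,3.47)
cv2.imwrite("pics/ta.png",a);cv2.imwrite("pics/sa.png",b)
print(a.shape,b.shape)
E
```

```text
(517, 799, 3) (520, 798, 3)
```

View pics/ta.png

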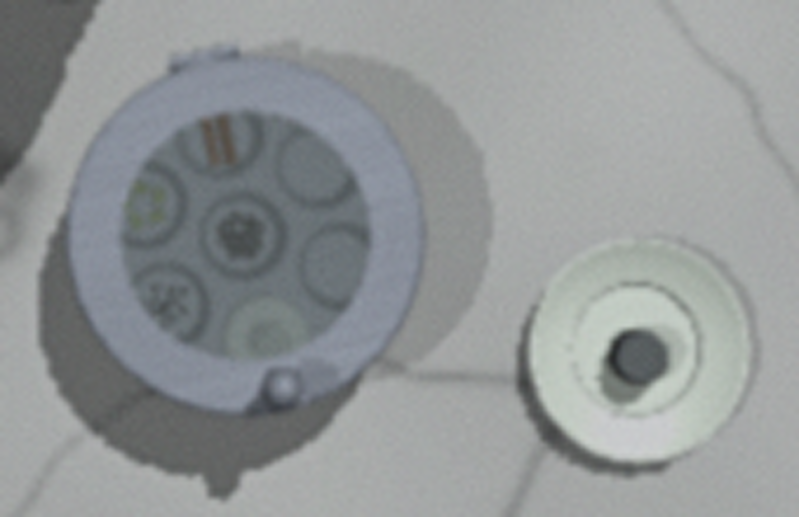

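View pics/sa.png

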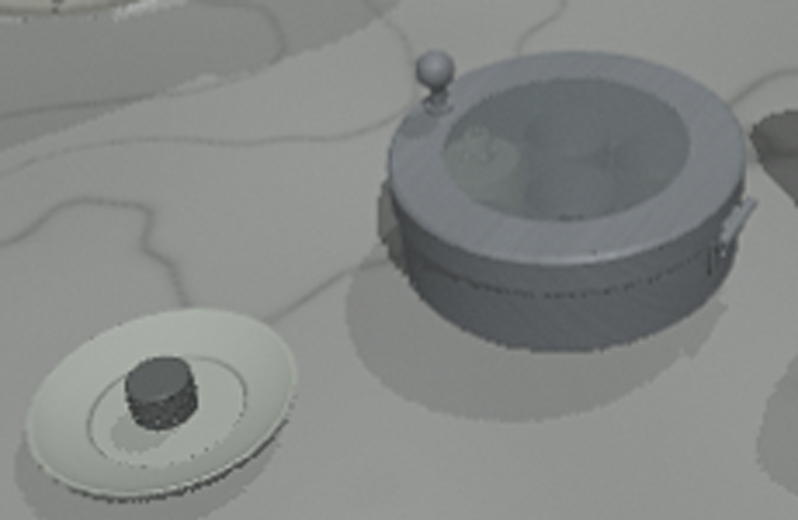

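The crops put the knob at top (355.4,252.1) and scene (255.4,190.2). The pot is under the knob-side rim at top (351,241), and the cap is at top (430.7,245.7).

Run:
```python
from h import *
t=cv2.imread("pics/top0.png");s=cv2.imread("pics/scene0.png")
K=tri((255.4,190.2),(355.4,252.1));print("knob",K)
# lid circle: bluish rim contour in top
b,g,r=[x.astype(int) for x in cv2.split(cv2.GaussianBlur(t,(3,3),0))]
m=((b-r>8)).astype(np.uint8);m[:, :295]=0;m[:,400:]=0;m[:175]=0;m[262:]=0
m=cv2.morphologyEx(m,cv2.MORPH_OPEN,np.ones((5,5)))
c=max(cv2.findContours(m,0,1)[0],key=cv2.contourArea);P=np.array([onz("top",p[0],.070)[:2] for p in cv2.convexHull(c)])
def fit(P):
    for _ in range(5):
        x=np.linalg.lstsq(np.c_[2*P,np.ones(len(P))],(P**2).sum(1),rcond=None)[0];R=np.sqrt(x[2]+x[:2]@x[:2])
        e=abs(np.linalg.norm(P-x[:2],axis=1)-R);P=P[e<max(.0015,2*np.median(e))]
    return x[:2],R,len(P)
print("lid",fit(P))
for nm,uv,z in(("hingebracket",(205,57),.052),("midkatori",(243,236),.038),("neck",(265,335),.063),("kat",(222,147),.038)):
    print(nm,onz("top",np.array(uv)/4.7+[295,170],z))
# cap
def dark(im,x0,y0,x1,y1,th):
    g=im.max(2)[y0:y1,x0:x1]; m=(g<th).astype(np.uint8); n,l,st,ce=cv2.connectedComponentsWithStats(m)
    print(st[1:],ce[1:]+[x0,y0])
dark(t,418,234,446,258,95);dark(s,160,265,195,300,90)
print("cap top by crop:",onz("top",np.array((638,356))/4.7+[295,170],.029),onz("scene",np.array((160,376))/3.47+[130,170],.029))
```

```text
knob [ 0.48539823 -0.0693092   0.10203476]
lid (array([ 0.57220714, -0.04984956]), np.float64(0.10655490705591819), 29)
hingebracket [ 0.67850848 -0.02817942  0.052     ]
midkatori [ 0.57016342 -0.05083658  0.038     ]
neck [ 0.51115754 -0.06235132  0.063     ]
kat [ 0.62454283 -0.03848177  0.038     ]
[[ 6  7 12 11 68]] [[429.14705882 246.04411765]]
[[ 20   8   1   1   1]
 [ 22   9   2   2   2]
 [  6  12  21  17 165]] [[180.         273.        ]
 [182.5        274.5       ]
 [177.12727273 287.09090909]]
cap top by crop: [ 0.49420367 -0.29438671  0.029     ] [ 0.49827812 -0.29383708  0.029     ]
```

```bash
cat >> h.py <<'E'
def to(p,yaw=None):
    from scipy.spatial.transform import Rotation as Ro
    o=bot.get_obs();R=Ro.from_euler("xyz",o["tcp_rot"],degrees=True);d=np.array(p)-o["ee_pos"]
    print("t",o["time"],"pos",o["ee_pos"].round(4),"rot",o["tcp_rot"].round(2),"F",o["wrist_force"].round(1),"open",round(o["opening"],4),"grip",o["grasp_force"])
    print("tool shift mm",(R.inv().apply(d)*1000).round(1))
    if yaw is not None:
        G=Ro.from_euler("xyz",[180,0,yaw],degrees=True);print("twist",(R.inv()*G).as_rotvec().round(4),"shift after twist",(G.inv().apply(d)*1000).round(1))
E
python3 -m crank '[{"gripper":60,"travel":[0,0,0],"twist":[0,0,-0.149]},{"gripper":60,"travel":[0,0,0],"twist":[0,0,-0.149]},{"gripper":60,"travel":[0,0,0],"twist":[0,0,-0.149]},{"gripper":60,"travel":[-14,-42,0],"twist":[0,0,0]},{"gripper":60,"travel":[-14,-42,0],"twist":[0,0,0]},{"gripper":60,"travel":[-14,-42,0],"twist":[0,0,0]},{"gripper":60,"travel":[-14,-42,0],"twist":[0,0,0]},{"gripper":60,"travel":[-14,-42,0],"twist":[0,0,0]},{"gripper":60,"travel":[-14,-42,0],"twist":[0,0,0]},{"gripper":60,"travel":[-14,-42,0],"twist":[0,0,0]},{"gripper":60,"travel":[-14,-42,0],"twist":[0,0,0]},{"gripper":60,"travel":[-14,-42,0],"twist":[0,0,0]}]' 25
python3 -c "
from h import *
to([.4854,-.0693,.16],192.4)"
```

```text
time: 1.6
ee_pos: [0.3304, 0.1919, 0.2311]
tcp_rot: [-180.0, -0.0, -167.6]
wrist_force: [-0.3, 0.5, -0.3]
opening: 0.0599
grasp_force: 0.0
t 1.6 pos [0.3304 0.1919 0.2311] rot [-1.800e+02 -1.000e-02 -1.676e+02] F [-0.3  0.5 -0.3] open 0.0599 grip 0.0
tool shift mm [ -95.3 -288.4   71.1]
twist [-0.     -0.0001 -0.    ] shift after twist [ -95.3 -288.4   71.1]
```

```bash
python3 -m crank '[{"gripper":50,"travel":[-12,-36,0],"twist":[0,0,0]},{"gripper":50,"travel":[-12,-36,0],"twist":[0,0,0]},{"gripper":50,"travel":[-12,-36,0],"twist":[0,0,0]},{"gripper":50,"travel":[-12,-36,0],"twist":[0,0,0]},{"gripper":50,"travel":[-12,-36,0],"twist":[0,0,0]},{"gripper":50,"travel":[-12,-36,0],"twist":[0,0,0]},{"gripper":50,"travel":[-12,-36,0],"twist":[0,0,0]},{"gripper":50,"travel":[-12,-36,0],"twist":[0,0,0]},{"gripper":50,"travel":[0,0,24],"twist":[0,0,0]},{"gripper":50,"travel":[0,0,24],"twist":[0,0,0]},{"gripper":50,"travel":[0,0,24],"twist":[0,0,0]},{"gripper":50,"travel":[0,0,0],"twist":[0,0,0]}]'
python3 -c "
from h import *
to([.4854,-.0693,.084],192.4)"
```

```text
time: 3.1
ee_pos: [0.4844, -0.0673, 0.1575]
tcp_rot: [179.9, -0.2, -167.6]
wrist_force: [-0.4, -0.1, 0.4]
opening: 0.05
grasp_force: 0.0
t 3.1 pos [ 0.4844 -0.0673  0.1575] rot [ 179.93   -0.19 -167.62] F [-0.4 -0.1  0.4] open 0.05 grip 0.0
tool shift mm [-0.8 -2.2 73.5]
twist [ 0.0012 -0.0034 -0.0003] shift after twist [-0.5 -2.1 73.5]
```

```bash
python3 -m crank '[{"gripper":50,"travel":[-0.5,-1,18],"twist":[0,0,0]},{"gripper":50,"travel":[0,-1,18],"twist":[0,0,0]},{"gripper":50,"travel":[0,0,18],"twist":[0,0,0]},{"gripper":50,"travel":[0,0,18],"twist":[0,0,0]},{"gripper":50,"travel":[0,0,2],"twist":[0,0,0]},{"gripper":30,"travel":[0,0,0],"twist":[0,0,0]}, {"gripper":15,"travel":[0,0,0],"twist":[0,0,0]},{"gripper":15,"travel":[0,0,0],"twist":[0,0,0]},{"gripper":15,"travel":[0,0,0],"twist":[0,0,0]},{"gripper":15,"travel":[0,0,0],"twist":[0,0,0]}]' 25
python3 - <<'E'
from h import *
to([.4854,-.0693,.083],192.4)
# knob path, per 7 deg: tool dx (=-dabba x), dz(down)
f=lambda t:np.array([-201*np.cos(t)+50*np.sin(t),201*np.sin(t)+50*np.cos(t)])
p=np.array([f(np.radians(a)) for a in np.linspace(0,70,21)]);print(-np.diff(p,axis=0).round(1).tolist())
cv2.imwrite("pics/s1.png",cv2.resize(bot.camera("scene")[130:280,130:360,::-1],None,fx=3,fy=3))
E
```

```text
time: 4.35
ee_pos: [0.4864, -0.068, 0.086]
tcp_rot: [179.9, 0.1, -167.6]
wrist_force: [-1.8, 8.4, 2.8]
opening: 0.0221
grasp_force: 24.5
t 4.35 pos [ 0.4864 -0.068   0.086 ] rot [ 1.7986e+02  6.0000e-02 -1.6756e+02] F [-1.8  8.4  2.8] open 0.0221 grip 24.53875422477722
tool shift mm [ 1.3 -1.   3. ]
twist [0.0025 0.001  0.0007] shift after twist [ 1.3 -1.   3. ]Traceback (most recent call last):
  File "<stdin>", line 5, in <module>
TypeError: bad operand type for unary -: 'list'
```

```bash
python3 -m crank '[{"gripper":36,"travel":[0,0,0],"twist":[0,0,0]},{"gripper":36,"travel":[0,1.5,3.5],"twist":[0,0,0]},{"gripper":36,"travel":[0,0,0],"twist":[0,0,0]},{"gripper":15,"travel":[0,0,0],"twist":[0,0,0]},{"gripper":15,"travel":[0,0,0],"twist":[0,0,0]},{"gripper":15,"travel":[0,0,0],"twist":[0,0,0]},{"gripper":15,"travel":[0,0,0],"twist":[0,0,0]}]' 25
python3 - <<'E'
from h import *
to([.4854,-.0693,.083],192.4)
f=lambda t:np.array([-201*np.cos(t)+50*np.sin(t),201*np.sin(t)+50*np.cos(t)])
p=np.array([f(np.radians(a)) for a in np.linspace(0,70,21)]);print((-np.diff(p,axis=0)).round(1).tolist(),p[-1]-p[0])
cv2.imwrite("pics/s1.png",cv2.resize(bot.camera("scene")[130:280,130:360,::-1],None,fx=3,fy=3))
E
```

```text
time: 5.22
ee_pos: [0.4861, -0.068, 0.0819]
tcp_rot: [-180.0, 0.0, -167.6]
wrist_force: [-1.3, -0.4, 1.3]
opening: 0.0222
grasp_force: 24.4
t 5.225 pos [ 0.4861 -0.068   0.0819] rot [-179.99    0.   -167.62] F [-1.3 -0.4  1.3] open 0.0222 grip 24.426966905593872
tool shift mm [ 1.  -1.2 -1.1]
twist [-0.0002  0.     -0.0003] shift after twist [ 1.  -1.2 -1.1]
[[-3.4, -12.2], [-4.2, -11.9], [-4.9, -11.7], [-5.6, -11.3], [-6.3, -11.0], [-6.9, -10.6], [-7.6, -10.1], [-8.2, -9.7], [-8.7, -9.1], [-9.3, -8.6], [-9.8, -8.0], [-10.3, -7.4], [-10.7, -6.8], [-11.1, -6.1], [-11.4, -5.4], [-11.7, -4.7], [-12.0, -4.0], [-12.2, -3.2], [-12.4, -2.5], [-12.5, -1.7]] [179.23858223 155.97922394]
```

View pics/s1.png

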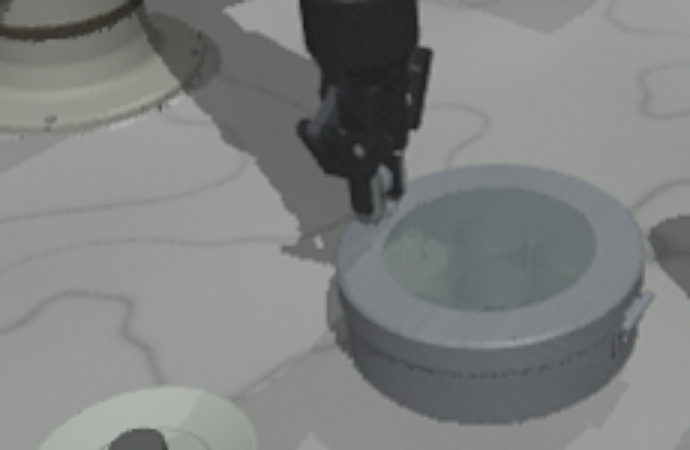

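The crop shows the fingers closed round the knob, with the cap still in place at lower left. I'll start the arc.

```bash
python3 -m crank '[{"gripper":15,"travel":[-3.4,0,-12.2],"twist":[0,0,0]},{"gripper":15,"travel":[-4.2,0,-11.9],"twist":[0,0,0]},{"gripper":15,"travel":[-4.9,0,-11.7],"twist":[0,0,0]},{"gripper":15,"travel":[-5.6,0,-11.3],"twist":[0,0,0]},{"gripper":15,"travel":[-6.3,0,-11],"twist":[0,0,0]},{"gripper":15,"travel":[-6.9,0,-10.6],"twist":[0,0,0]},{"gripper":15,"travel":[0,0,0],"twist":[0,0,0]}]' 35
python3 -c "
from h import *
to([.4861,-.068,.0819],192.4)"
```

```text
time: 6.15
ee_pos: [0.5177, -0.061, 0.1517]
tcp_rot: [-180.0, 0.1, -167.6]
wrist_force: [0.2, -2.9, -0.2]
opening: 0.022
grasp_force: 35.1
t 6.15 pos [ 0.5177 -0.061   0.1517] rot [-1.7997e+02  1.0000e-01 -1.6760e+02] F [ 0.2 -2.9 -0.2] open 0.022 grip 35.1203978061676
tool shift mm [32.5 -0.  69.8]
twist [-0.0005  0.0018  0.    ] shift after twist [32.4 -0.  69.8]
```

```bash
python3 -m crank '[{"gripper":15,"travel":[-7.6,0,-10.1],"twist":[0,0,0]},{"gripper":15,"travel":[-8.2,0,-9.7],"twist":[0,0,0]},{"gripper":15,"travel":[-8.7,0,-9.1],"twist":[0,0,0]},{"gripper":15,"travel":[-9.3,0,-8.6],"twist":[0,0,0]},{"gripper":15,"travel":[-9.8,0,-8],"twist":[0,0,0]},{"gripper":15,"travel":[-10.3,0,-7.4],"twist":[0,0,0]},{"gripper":15,"travel":[-10.7,0,-6.8],"twist":[0,0,0]},{"gripper":15,"travel":[-11.1,0,-6.1],"twist":[0,0,0]},{"gripper":15,"travel":[0,0,0],"twist":[0,0,0]}]'
python3 - <<'E'
from h import *
to([.4861,-.068,.0819],192.4)
cv2.imwrite("pics/s2.png",cv2.resize(bot.camera("scene")[100:300,130:450,::-1],None,fx=2.4,fy=2.4))
E
```

```text
time: 7.28
ee_pos: [0.5915, -0.0448, 0.2168]
tcp_rot: [-180.0, 0.1, -167.6]
wrist_force: [1.7, -3.9, 0.4]
opening: 0.0217
grasp_force: 35.2
t 7.275 pos [ 0.5915 -0.0448  0.2168] rot [-1.7998e+02  6.0000e-02 -1.6760e+02] F [ 1.7 -3.9  0.4] open 0.0217 grip 35.22516846656799
tool shift mm [1.081e+02 1.000e-01 1.348e+02]
twist [-0.0004  0.0011 -0.    ] shift after twist [107.9   0.  134.9]
```

View pics/s2.png

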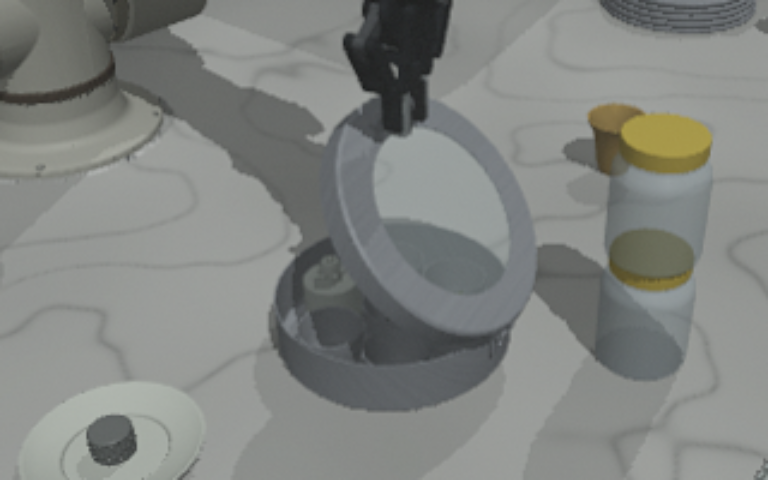

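The lid is following at about 50°, and the pot is visible inside the dabba with its neck at crop (332,265). I'll finish the arc, release and rise.

```bash
python3 -m crank '[{"gripper":15,"travel":[-11.4,0,-5.4],"twist":[0,0,0]},{"gripper":15,"travel":[-11.7,0,-4.7],"twist":[0,0,0]},{"gripper":15,"travel":[-12,0,-4],"twist":[0,0,0]},{"gripper":15,"travel":[-12.2,0,-3.2],"twist":[0,0,0]},{"gripper":15,"travel":[-12.4,0,-2.5],"twist":[0,0,0]},{"gripper":15,"travel":[-12.5,0,-1.7],"twist":[0,0,0]},{"gripper":15,"travel":[0,0,0],"twist":[0,0,0]},{"gripper":15,"travel":[0,0,0],"twist":[0,0,0]}]'
python3 -c "
from h import *
to([.4861,-.068,.0819],192.4)"
python3 -m crank '[{"gripper":45,"travel":[0,0,0],"twist":[0,0,0]},{"gripper":45,"travel":[0,0,0],"twist":[0,0,0]},{"gripper":45,"travel":[0,0,0],"twist":[0,0,0]},{"gripper":45,"travel":[0,0,-15],"twist":[0,0,0]},{"gripper":45,"travel":[0,0,-30],"twist":[0,0,0]},{"gripper":45,"travel":[0,0,-30],"twist":[0,0,0]},{"gripper":45,"travel":[20,0,-15],"twist":[0,0,0]},{"gripper":45,"travel":[40,0,0],"twist":[0,0,0]},{"gripper":45,"travel":[50,0,0],"twist":[0,0,0]},{"gripper":45,"travel":[50,0,0],"twist":[0,0,0]},{"gripper":45,"travel":[30,0,0],"twist":[0,0,0]}]'
python3 - <<'E'
from h import *
to([.4962,-.2940,.10],192.4)
cv2.imwrite("pics/top3.png",bot.camera("top")[:,:,::-1]);cv2.imwrite("pics/scene3.png",bot.camera("scene")[:,:,::-1])
t=cv2.imread("pics/top3.png");s=cv2.imread("pics/scene3.png")
z=lambda im,x,y,w,h:cv2.resize(im[y:y+h,x:x+w],(400,500),interpolation=cv2.INTER_CUBIC)
cv2.imwrite("pics/m3.png",np.hstack([z(t,300,160,80,100),z(s,220,140,120,150)]))
E
```

```text
time: 8.32
ee_pos: [0.661, -0.0296, 0.2377]
tcp_rot: [-180.0, 0.0, -167.6]
wrist_force: [3.1, -5.2, -2.6]
opening: 0.021
grasp_force: 34.7
t 8.325 pos [ 0.661  -0.0296  0.2377] rot [-1.8000e+02  2.0000e-02 -1.6761e+02] F [ 3.1 -5.2 -2.6] open 0.021 grip 34.70561385154724
tool shift mm [179.2   0.  155.7]
twist [-0.0001  0.0004 -0.0002] shift after twist [179.1   0.  155.8]
time: 9.7
ee_pos: [0.4734, -0.0703, 0.3286]
tcp_rot: [-180.0, 0.1, -167.6]
wrist_force: [-0.3, 0.4, 0.2]
opening: 0.0454
grasp_force: 0.0
t 9.7 pos [ 0.4734 -0.0703  0.3286] rot [-1.7998e+02  8.0000e-02 -1.6763e+02] F [-0.3  0.4  0.2] open 0.0454 grip 0.0
tool shift mm [  26.  -223.3  228.6]
twist [-0.0003  0.0014 -0.0005] shift after twist [  25.8 -223.4  228.6]
```

View pics/m3.png

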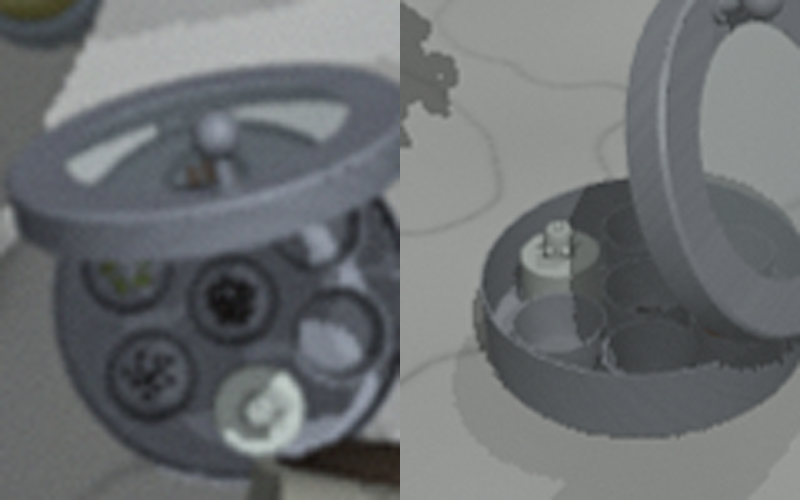

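The left half shows the lid standing open with the knob at (215,130), and the pot's neck at (261,408) on its shoulder disc centred at (260,412). The right half shows the neck top at (560,227) and the knob at (755,8).

Run:
```python
from h import *
k=tri((326.5,142.4),(343,186));print("knob",k)
h=np.array([.6805,-.0257]);a=np.degrees(np.arctan2(k[2]-.052,-(k[:2]-h)@[.977,.215]));print("lid",a-np.degrees(np.arctan2(50,201)))
sc=np.array([268,208.1]);to_=np.array([352.2,241.6])
print("neck",tri(sc,to_),onz("top",to_,.063),onz("scene",sc,.063),"shoulder",onz("top",[352,242.4],.044))
t=cv2.imread("pics/top3.png");s=cv2.imread("pics/scene3.png")
# shoulder disc mask in top: bright greenish white
g=t.astype(int);c=g[228:256,338:368];m=((c[...,1]-c[...,0]>3)&(c[...,1]>120)).astype(np.uint8)
n,l,st,ce=cv2.connectedComponentsWithStats(m);i=1+st[1:,4].argmax();print(st[i],ce[i]+[338,228],onz("top",ce[i]+[338,228],.046))
# cap: whole silhouette bbox in both views
for im,nm,b,th in((t,"top",(418,234,446,258),(85,95,105)),(s,"scene",(160,265,195,300),(80,90,100))):
    for q in th:
        m=(im.max(2)[b[1]:b[3],b[0]:b[2]]<q).astype(np.uint8);n,l,st,ce=cv2.connectedComponentsWithStats(m);i=1+st[1:,4].argmax();print(nm,q,st[i]+[b[0],b[1],0,0,0],ce[i])
cv2.imwrite("pics/c3.png",np.hstack([cv2.resize(t[232:262,415:447],(400,375),interpolation=2),cv2.resize(s[268:298,160:192],(400,375),interpolation=2)]))
```

```text
knob [ 0.65069034 -0.03398646  0.25162779]
lid 67.23039659291939
neck [ 0.51190771 -0.06304674  0.06357678] [ 0.51023506 -0.06463337  0.063     ] [ 0.51312771 -0.06111063  0.063     ] shoulder [ 0.50697459 -0.06512449  0.044     ]
[11  7 11 10 32] [354.84375 239.5625 ] [ 0.51506211 -0.07316743  0.046     ]
top 85 [424 241  10  10  30] [ 9.03333333 10.5       ]
top 95 [424 241  11  11  54] [10.37037037 11.03703704]
top 105 [424 240  12  12 109] [11.75229358 11.66055046]
scene 80 [167 277  20  17 134] [17.71641791 22.1641791 ]
scene 90 [166 274  21  20 210] [17.57142857 20.30952381]
scene 100 [166 273  21  21 333] [16.15615616 17.93093093]
```

View pics/c3.png

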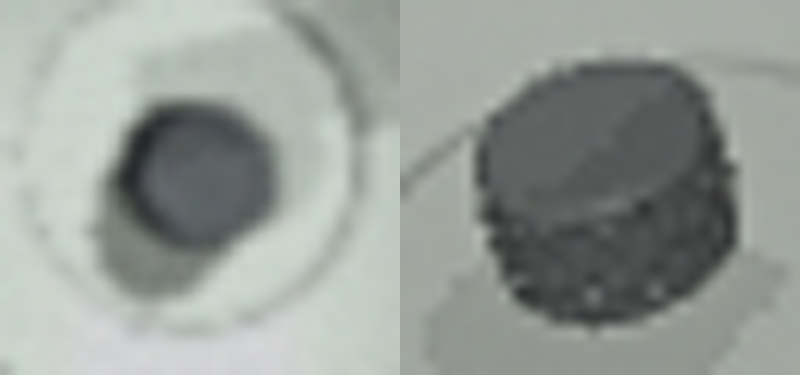

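The left half shows the cap's top disc centred at (205,172); the right half shows it at (597,137). That is top (431.4,245.8) and scene (175.8,279.0).

Run:
```python
from h import *
a,b=(175.8,279.0),(431.4,245.8)
print(tri(a,b),onz("scene",a,.029),onz("top",b,.029))
to([.4965,-.2945,.08],192.4)
```

```text
[ 0.49514067 -0.29526681  0.02660081] [ 0.49920413 -0.29521678  0.029     ] [ 0.49402011 -0.29630573  0.029     ]
t 9.8 pos [ 0.4732 -0.0704  0.3295] rot [-1.7995e+02  1.4000e-01 -1.6766e+02] F [ 0.1 -0.5 -0.6] open 0.0446 grip 0.0
tool shift mm [  25.8 -223.7  249.6]
twist [-0.0008  0.0024 -0.0011] shift after twist [  25.4 -223.9  249.5]
```

```bash
python3 -m crank '[{"gripper":50,"travel":[4.2,-37.5,0],"twist":[0,0,0]},{"gripper":50,"travel":[4.2,-37.5,0],"twist":[0,0,0]},{"gripper":50,"travel":[4.2,-37.5,0],"twist":[0,0,0]},{"gripper":50,"travel":[4.2,-37.5,30],"twist":[0,0,0]},{"gripper":50,"travel":[4.2,-37.5,40],"twist":[0,0,0]},{"gripper":50,"travel":[4.2,-37.5,40],"twist":[0,0,0]},{"gripper":50,"travel":[0,0,50],"twist":[0,0,0]},{"gripper":50,"travel":[0,0,50],"twist":[0,0,0]},{"gripper":50,"travel":[0,0,30],"twist":[0,0,0]},{"gripper":50,"travel":[0,0,10],"twist":[0,0,0]},{"gripper":50,"travel":[0,0,0],"twist":[0,0,0]}]'
python3 -c "
from h import *
to([.4963,-.2953,.011],192.4)"
```

```text
time: 11.18
ee_pos: [0.4996, -0.2953, 0.0779]
tcp_rot: [180.0, -0.0, -167.6]
wrist_force: [-0.3, 0.5, 0.7]
opening: 0.0501
grasp_force: 0.0
t 11.175 pos [ 0.4996 -0.2953  0.0779] rot [ 179.99   -0.   -167.6 ] F [-0.3  0.5  0.7] open 0.0501 grip 0.0
tool shift mm [ 3.2  0.7 66.9]
twist [ 0.0002 -0.0001 -0.    ] shift after twist [ 3.2  0.7 66.9]
```

```bash
python3 -m crank '[{"gripper":50,"travel":[3,0.5,20],"twist":[0,0,0]},{"gripper":50,"travel":[0,0,20],"twist":[0,0,0]},{"gripper":50,"travel":[0,0,14],"twist":[0,0,0]},{"gripper":50,"travel":[0,0,8],"twist":[0,0,0]},{"gripper":50,"travel":[0,0,4],"twist":[0,0,0]},{"gripper":50,"travel":[0,0,0],"twist":[0,0,0]},{"gripper":40,"travel":[0,0,0],"twist":[0,0,0]},{"gripper":20,"travel":[0,0,0],"twist":[0,0,0]},{"gripper":20,"travel":[0,0,0],"twist":[0,0,0]},{"gripper":20,"travel":[0,0,0],"twist":[0,0,0]},{"gripper":20,"travel":[0,0,0],"twist":[0,0,0]}]' 60
python3 -m crank '[{"gripper":20,"travel":[0,0,-10],"twist":[0,0,0]},{"gripper":20,"travel":[0,0,-30],"twist":[0,0,0]},{"gripper":20,"travel":[0,0,-40],"twist":[0,0,0]},{"gripper":20,"travel":[0,0,-30],"twist":[0,0,0]},{"gripper":20,"travel":[0,0,0],"twist":[0,0,0]},{"gripper":20,"travel":[0,0,0],"twist":[0,0,0]}]'
python3 - <<'E'
from h import *
to([.511,-.0635,.122],192.4)
s=bot.camera("scene")[:,:,::-1].copy();cv2.imwrite("pics/scene4.png",s)
p=bot.get_obs()["ee_pos"];u,v=proj("scene",p)[0].astype(int);print(u,v,proj("scene",p))
cv2.imwrite("pics/c4.png",cv2.resize(s[v-40:v+40,u-50:u+50],(750,600),interpolation=2))
E
```

```text
time: 12.55
ee_pos: [0.4966, -0.2957, 0.0127]
tcp_rot: [-179.9, 0.1, -167.6]
wrist_force: [-0.5, 0.6, 6.2]
opening: 0.0319
grasp_force: 59.7
time: 13.3
ee_pos: [0.496, -0.2954, 0.1212]
tcp_rot: [180.0, -0.0, -167.6]
wrist_force: [0.0, -0.3, -0.3]
opening: 0.0322
grasp_force: 59.5
t 13.3 pos [ 0.496  -0.2954  0.1212] rot [ 1.7997e+02 -3.0000e-02 -1.6761e+02] F [ 0.  -0.3 -0.3] open 0.0322 grip 59.47612717089214
tool shift mm [-64.4 223.2  -0.7]
twist [ 0.0005 -0.0005 -0.0002] shift after twist [-64.5 223.2  -0.8]
164 239 [[164.44678442 239.93677056]]
```

View pics/c4.png

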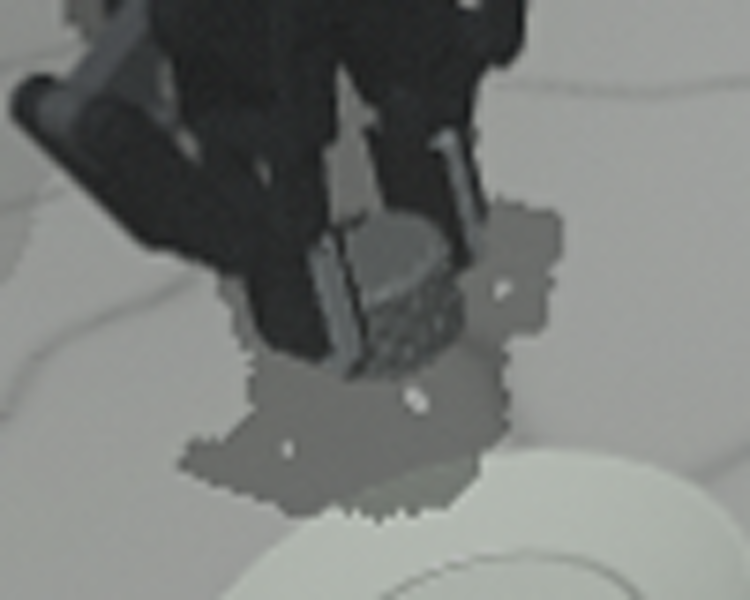

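The crop shows the cap held upright between the pads, with its top centre near (395,260); the saucer below is undisturbed.

Run:
```python
from h import *
p=bot.get_obs()["ee_pos"]
for dx in(-.008,-.004,0,.004):
    c=p+np.array([.977,.215,0])*dx
    a=np.linspace(0,2*np.pi,60);ring=np.c_[.017*np.cos(a),.017*np.sin(a),0*a]
    for z in(.0163,-.0077):
        q=(proj("scene",c+ring+[0,0,z])-[114,199])*7.5
        print(dx,z,"right max x",q[:,0].max().round(),"y",q[:,1].min().round(),q[:,1].max().round())
```

```text
-0.008 0.0163 right max x 414.0 y 197.0 290.0
-0.008 -0.0077 right max x 435.0 y 277.0 371.0
-0.004 0.0163 right max x 428.0 y 201.0 295.0
-0.004 -0.0077 right max x 448.0 y 281.0 376.0
0 0.0163 right max x 442.0 y 206.0 300.0
0 -0.0077 right max x 462.0 y 286.0 381.0
0.004 0.0163 right max x 455.0 y 210.0 304.0
0.004 -0.0077 right max x 475.0 y 291.0 386.0
```

```bash
python3 -m crank '[{"gripper":20,"travel":[-8,28,0],"twist":[0,0,0]},{"gripper":20,"travel":[-8,28,0],"twist":[0,0,0]},{"gripper":20,"travel":[-8,28,0],"twist":[0,0,0]},{"gripper":20,"travel":[-8,28,0],"twist":[0,0,0]},{"gripper":20,"travel":[-8,28,0],"twist":[0,0,0]},{"gripper":20,"travel":[-8,28,0],"twist":[0,0,0]},{"gripper":20,"travel":[-8,28,0],"twist":[0,0,0]},{"gripper":20,"travel":[-9,28,0],"twist":[0,0,0]},{"gripper":20,"travel":[0,0,10],"twist":[0,0,0]},{"gripper":20,"travel":[0,0,10],"twist":[0,0,0]},{"gripper":20,"travel":[0,0,10],"twist":[0,0,0]},{"gripper":20,"travel":[0,0,0],"twist":[0,0,0]}]'
python3 - <<'E'
from h import *
to([.5115,-.063,.052],192.4)
s=bot.camera("scene")[:,:,::-1].copy();cv2.imwrite("pics/scene5.png",s)
cv2.imwrite("pics/c5.png",cv2.resize(s[160:260,220:340],(720,600),interpolation=2))
E
```

```text
time: 14.85
ee_pos: [0.5109, -0.0633, 0.0904]
tcp_rot: [180.0, -0.1, -167.7]
wrist_force: [0.1, 0.1, 0.2]
opening: 0.0321
grasp_force: 59.5
t 14.85 pos [ 0.5109 -0.0633  0.0904] rot [ 1.7996e+02 -1.1000e-01 -1.6767e+02] F [0.1 0.1 0.2] open 0.0321 grip 59.53657705040314
tool shift mm [-0.8  0.1 38.4]
twist [ 0.0007 -0.002  -0.0012] shift after twist [-0.7  0.1 38.4]
```

View pics/c5.png

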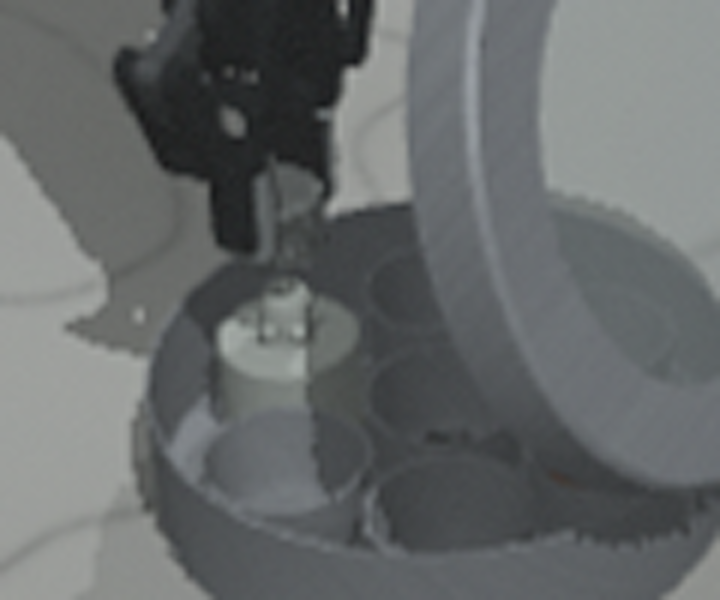

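The crop shows the cap about 15 mm above the neck, cap axis near x 283 and neck near 286. That is within the mouth's tolerance, so I'll lower gently.

```bash
python3 -m crank '[{"gripper":20,"travel":[-0.5,0,8],"twist":[0,0,0]},{"gripper":20,"travel":[0,0,6],"twist":[0,0,0]},{"gripper":20,"travel":[0,0,4],"twist":[0,0,0]},{"gripper":20,"travel":[0,0,4],"twist":[0,0,0]},{"gripper":20,"travel":[0,0,3],"twist":[0,0,0]},{"gripper":20,"travel":[0,0,0],"twist":[0,0,0]},{"gripper":20,"travel":[0,0,0],"twist":[0,0,0]}]' 110
python3 -m crank '[{"gripper":20,"travel":[0,0,2],"twist":[0,0,0]},{"gripper":20,"travel":[0,0,2],"twist":[0,0,0]},{"gripper":20,"travel":[0,0,0],"twist":[0,0,0]}]'
python3 -c "
from h import *
to([.5115,-.063,.052],192.4)"
```

```text
time: 15.78
ee_pos: [0.5122, -0.0626, 0.0669]
tcp_rot: [-180.0, 0.0, -167.6]
wrist_force: [0.2, 0.1, 0.2]
opening: 0.0303
grasp_force: 108.9
time: 16.15
ee_pos: [0.512, -0.0626, 0.0626]
tcp_rot: [180.0, -0.0, -167.6]
wrist_force: [0.2, 0.5, -0.8]
opening: 0.0305
grasp_force: 108.9
t 16.15 pos [ 0.512  -0.0626  0.0626] rot [ 1.7999e+02 -2.0000e-02 -1.6761e+02] F [ 0.2  0.5 -0.8] open 0.0305 grip 108.9078533693646
tool shift mm [ 0.6 -0.3 10.6]
twist [ 0.0001 -0.0003 -0.0002] shift after twist [ 0.6 -0.3 10.6]
```

```bash
for i in 1 2 3; do python3 -m crank '[{"gripper":20,"travel":[0,0,1],"twist":[0,0,0]},{"gripper":20,"travel":[0,0,1],"twist":[0,0,0]},{"gripper":20,"travel":[0,0,0],"twist":[0,0,0]}]' | grep -E "pos|wrist|opening"; done
```

```text
ee_pos: [0.512, -0.0626, 0.0608]
wrist_force: [-0.9, 0.1, 0.2]
opening: 0.0305
ee_pos: [0.512, -0.0626, 0.0594]
wrist_force: [-3.4, -0.1, 6.2]
opening: 0.0304
ee_pos: [0.5116, -0.0626, 0.0564]
wrist_force: [-2.7, 1.3, -1.6]
opening: 0.0301
```

```bash
for i in 1 2 3; do python3 -m crank '[{"gripper":20,"travel":[0,0,1],"twist":[0,0,0]},{"gripper":20,"travel":[0,0,1],"twist":[0,0,0]},{"gripper":20,"travel":[0,0,0],"twist":[0,0,0]}]' | grep -E "pos|wrist|opening"; done
```

```text
ee_pos: [0.5116, -0.0626, 0.054]
wrist_force: [-2.9, 1.6, -6.6]
opening: 0.0307
ee_pos: [0.5124, -0.0627, 0.053]
wrist_force: [-1.2, 0.5, -4.7]
opening: 0.0305
ee_pos: [0.5128, -0.0627, 0.0519]
wrist_force: [-2.9, 0.2, 4.6]
opening: 0.0308
```

```bash
for i in 1 2; do python3 -m crank '[{"gripper":20,"travel":[0,0,1],"twist":[0,0,0]},{"gripper":20,"travel":[0,0,1],"twist":[0,0,0]},{"gripper":20,"travel":[0,0,0],"twist":[0,0,0]},{"gripper":20,"travel":[0,0,0],"twist":[0,0,0]}]' | grep -E "pos|wrist|opening"; done
```

```text
ee_pos: [0.513, -0.0627, 0.0518]
wrist_force: [-9.5, 1.1, 21.2]
opening: 0.0304
ee_pos: [0.5131, -0.0627, 0.0517]
wrist_force: [-15.8, 1.8, 37.3]
opening: 0.0301
```

```bash
python3 -m crank '[{"gripper":20,"travel":[0,0,-1],"twist":[0,0,0]},{"gripper":20,"travel":[0,0,0],"twist":[0,0,0]},{"gripper":20,"travel":[0,0,0],"twist":[0,0,0]},{"gripper":20,"travel":[0,0,0],"twist":[0,0,0]}]'
python3 - <<'E'
from h import *
n=bot.camera("scene")[:,:,::-1].copy()
for f in("scene0","scene3"):
    d=cv2.absdiff(n,cv2.imread(f"pics/{f}.png")).max(2)
    print(f,"jars/cup",(d[145:260,372:430]>30).sum(),"lid",(d[135:240,300:345]>30).sum())
to([.5115,-.063,.052])
E
```

```text
time: 19.9
ee_pos: [0.513, -0.0628, 0.0518]
tcp_rot: [-179.9, 0.2, -167.6]
wrist_force: [-12.1, 1.6, 28.2]
opening: 0.0309
grasp_force: 113.7
scene0 jars/cup 0 lid 1091
scene3 jars/cup 0 lid 0
t 19.95 pos [ 0.513  -0.0628  0.0517] rot [-179.92    0.22 -167.61] F [-11.7   0.9  28.9] open 0.03 grip 113.72062809417912
tool shift mm [ 1.6  0.1 -0.3]
```

The cap is hard on the shoulder with a steady push of about 28 N. The lid hasn't moved since I released it, and the jars and cup are undisturbed.

```bash
python3 -c "
from workcell import bot
print(bot.job_done())"
```

```text
the job is handed in; nothing more can be done
None
```

The job is handed in at about 20 s: the lid stands by itself at about 70° (67° by camera, 70° by the arm's path), the cap is snapped home under a steady push of about 28 N, and the jars and bell cup have not moved.

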